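# Tare the bench scale and print the tag

## Robot

A 7-joint arm with a two-finger parallel gripper is mounted at the origin on the work surface. World frame = base frame: x ahead of the robot, y to its left, z up, the work surface at z = 0. Lengths are in m, angles in rad, forces in N, time in s.
With the tool pointing down it reaches from about 0.425 to 0.875 m from the base axis. Payload 4.7 kg.
Tool frame: the origin (TCP) lies at the very end of the fingers, on their centre line; the grasp point (between the pads) lies 19 mm behind it; z points along the fingers, y is the line along which they close (so a half turn about z gives the same grasp; the last joint's range is limited). The gripper opens to 87 mm and grips with 3 to 60 N. Pads are 19 mm wide; open, the fingers measure 117 mm over their backs; the gripper's body (75 mm by 190 mm) begins 51 mm behind the grasp point.
Start: joints at [-1.232, 0.321, -0.07, 1.45, 0.023, 1.371, -0.057], TCP at [0.207, 0.616, 0.223] pointing down, gripper open.
Joint ranges: [-2.86, 2.86], [-0.3, 2.09], [-1.38, 1.24], [0.06, 2.45], [-1.56, 4.7], [0.09, 2.05], [-2.69, 2.69]. Speed limits (rad/s): [2.57, 2.57, 3.14, 3.14, 3.14, 3.14, 3.14].

## Interface

Orientations are given as a rotation vector (axis times angle).
In Python, from bench import ctrl, get_image, job gives the robot as it stands.
- The arm moves only by the shell command python3 -m crank 'ROWS' [FORCE]. ROWS is JSON, a list that holds one entry, the list of rows, each a list of 5 numbers: the shift along the tool's x, y, z in mm, then the turn about the tool's z in rad, then the closure, from -1 (fully open) to 1 (shut), so that 0 is half open. A call has 1 to 10 rows; each row shifts and turns the commanded pose from where the row before left it, along the tool's axes as they then stand; what a row does not reach is not made up. A row lasts 1/12 s, in which the tool goes at most 41.7 mm and 7.16 degrees, less where a joint would pass 70% of its speed; a pose out of reach is approached as far as the arm can. A call with a gripper value outside its range is refused whole. The fingers move at their own pace and stop on an object; FORCE is the grip in N (left out, the last holds). Time passes only in rows, so rows that do not move let the fingers close. It gives the time, the measured TCP pose, the force, the opening and the grip force at its end, in the units of the state.
- ctrl.get_state(): the state, without advancing time (a new reading comes with each control period).
- get_image(name): name is "scene" or "side" or "wrist"; returns a dict with "pixels" (480x640x3 uint8, red, green, blue), "fx", "fy", "cx", "cy" (pixels), "T" (4x4, takes a point from camera to world coordinates); the wrist camera has in their place "T_tool_cam" (4x4, takes a point from camera to tool coordinates, whose origin is the TCP and whose axes are the flange's). Camera axes: x right, y down, z forward; pixel columns grow to the right and rows downward; lengths in m; the calibration is good to about 2 mm. A picture is of the moment at which its call begins: read the wrist's pose just before it. There is no depth.
- job.close_job(): hands the job in; it is judged then, once.
The state is a dict: "time": time; "joint_positions": joint angles; "qd": joint speeds; "joint_torque": joint torques, N m; "position": TCP position; "tool_rot": TCP orientation; "ft_force": force on the tool from outside, world axes, zero at the start; "torque": the same for the moment, N m; "grip_width": opening from 0.0 (shut) to 1.0 (fully open); "grip_force": force on a finger pad.
Only numpy, scipy, OpenCV 4.12 (cv2) and the standard library are available. Lean on these libraries where they do the work, as an engineer would, in place of code of your own. Each camera call takes 0.05 s, during which the arm holds its last target. There are 200 camera calls.

## Task

The empty canister is standing on the bench scale and has to be tared out. Using only your fingertips on the indicator box, press down the raised end of the rocker until it has tipped right over to switch the scale on, then push the round key fully in so that it stays down, and then press the long narrow key fully down, hold it for a second to print the tag, and let it come back up. Do not press the square key, and leave the canister on the scale and the other crockery and the weight where they stand.

Things in the scene. Friction and masses are not known exactly. Their poses are not given: they have to be found in the camera images.
- console: grey indicator box, fixed, 200 (x) by 290 (y) by 55 mm high. Origin: centre of its underside; x to its far side (flat dark display), y to its left. Four grey controls, in an order that varies, stand in a row along its y at x = -18, y = -96, -32, 32, 96 mm, each square to it on a black plate 72 (x) by 46 (y) mm, top 61 mm above the bench
- rocker_raised (a point): top of the rocker's raised half, 20 mm from the axle; moves and tilts with it. Paddle 38 mm wide: two flat halves, each 28 mm along console x, in a shallow V over the axle (along console y, 73 mm above the bench). At the start the near half is level and the far (+x) half stands up 18 degrees (end 9 mm up)
- rocker (a joint): angle of the rocker, rad: 0 to 0.03 at the start (off), 0.32 tipped right over (on): the far half is then level, 73 mm above the bench, and the near half stands up. About 2.5 N at rocker_raised turns it; it stays where it is left. A finger astride the axle blocks it
- round_key_top (a point): centre of the top of the round key, 32 mm across, top 72 mm above the bench when up; pressed straight down 6 mm. About 2.5 N moves it; it has no spring back and stays where it is left. Moves with the key
- round_key (a joint): how far the round key is pressed, m: 0 up, 0.006 fully in
- long_key_top (a point): centre of the top of the long narrow key, 60 (console x) by 13 (console y) mm, top 72 mm above the bench when up; pressed straight down 6 mm, on a spring (about 1.2 N to start, 3.5 N fully down) that brings it back up. Moves with the key
- long_key (a joint): how far the long key is pressed, m: 0 up, 0.006 fully down
- square_key_top (a point): centre of the top of the square key, 31 by 31 mm, top 72 mm above the bench when up, on a spring like the long key's: not to be pressed
- square_key (a joint): how far the square key is pressed, m: 0 up, 0.006 fully down
- platform: weighing platform with a steel plate 250 by 250 mm, top 41 mm above the bench, fixed, to the left (+y) of the console. Origin: centre of its underside
- canister: cream ceramic canister, open, 110 mm across, 170 mm tall, 0.75 kg, loose, standing on the platform. Origin: centre of its underside; z is its axis
- mug: white mug, 80 mm across, 90 mm tall, loose, to the right (-y) of the console. Origin: centre of its underside
- weight: steel weight with a small knob on top, 40 mm across, 58 mm tall, 0.4 kg, loose, beyond the console (+x). Origin: centre of its underside
- bowl: blue bowl, 110 mm across, 50 mm tall, loose, beyond the console (+x). Origin: centre of its underside
Not all that is in view belongs to the job. What is shaped like the canister but blue or purple is not meant.

How it is judged:
On the way, in this order (a step that is already met when the one before it is completed fails the run):
1. the rocker is tipped over (on) (value of joint rocker above 0.25 rad), for 0.1 s.
2. the round key is pushed in (value of joint round_key above 0.0045 m), for 0.1 s.
3. the long key is held down (value of joint long_key above 0.0045 m), for 0.5 s.
At the end, for the whole second after the job is handed in: the rocker is tipped over (over 0.25 rad of 0.32), the round key stays in (over 4.5 of 6 mm), the long and the square key are up (within 1.5 mm), the canister stands upright and still on the platform, and canister, mug, weight and bowl are within 20 mm of where they started (value of joint rocker above 0.25 rad and value of joint round_key above 0.0045 m and value of joint each of long_key, square_key below 0.0015 m and z of canister in the frame of platform above 0.035 m and angle between canister's own z axis and vertical below 0.1 rad and linear speed of canister below 0.02 m/s and distance of each of canister, mug, weight, bowl from where it was at the start of the episode below 0.02 m); the robot touches nothing.
It fails at once if the round key is pressed (over 3 mm) before the rocker is over (value of joint round_key above 0.003 m and value of joint rocker below 0.22 rad).
It fails at once if the long key is pressed (over 3 mm) before the round key is in (value of joint long_key above 0.003 m and value of joint round_key below 0.0042 m).
It fails at once if the square key is pressed (over 3 mm) (value of joint square_key above 0.003 m).
It fails at once if the canister, mug, weight or bowl is lifted or shifted by more than 20 mm (distance of any of canister, mug, weight, bowl from where it was at the start of the episode above 0.02 m).
It also fails if it takes over 51 s, if anything falls off the work surface, if the arm or the gripper's body presses on something with over 40 N, if the wrist force passes 120 N, or if a joint passes its speed limit or range.

## Working session

There is one attempt and no reset: what is moved stays moved. The work goes in short steps, Python scripts to look and compute and a shell command to move; the robot and the scene stay as the last step left them, time stands still between calls to the robot, and variables do not carry over. Pictures are saved under pics/ and viewed, at most 10 in all, crops included, and the job is handed in when it is done.

```bash
mkdir -p pics; python3 - <<'E'
from bench import ctrl,get_image
import cv2,numpy as np
s=ctrl.get_state();print(s['time'],s['position'],s['tool_rot'],s['grip_width'])
for n in ['scene','side']:
    im=get_image(n);cv2.imwrite(f'pics/{n}0.png',im['pixels'][:,:,::-1])
    np.savez(f'pics/{n}0.npz',**im)
    print(n,im['fx'],im['cx'],im['cy'],np.round(im['T'],3).tolist())
E
```

```text
0.0 [0.20732097 0.61548215 0.2214714 ] [-5.07865665e-01 -3.10009618e+00  2.90895599e-03] 1.0037080244242096
scene 461.20343100713967 314.4129327316656 240.37842731946316 [[0.116, 0.607, -0.786, 1.507], [0.993, -0.077, 0.087, -0.025], [-0.008, -0.791, -0.612, 0.814], [0.0, 0.0, 0.0, 1.0]]
side 485.6719441561066 314.1197532318406 233.37757678781134 [[0.871, -0.376, 0.316, 0.219], [-0.491, -0.687, 0.536, -0.497], [0.015, -0.622, -0.783, 0.884], [0.0, 0.0, 0.0, 1.0]]
```

View pics/scene0.png

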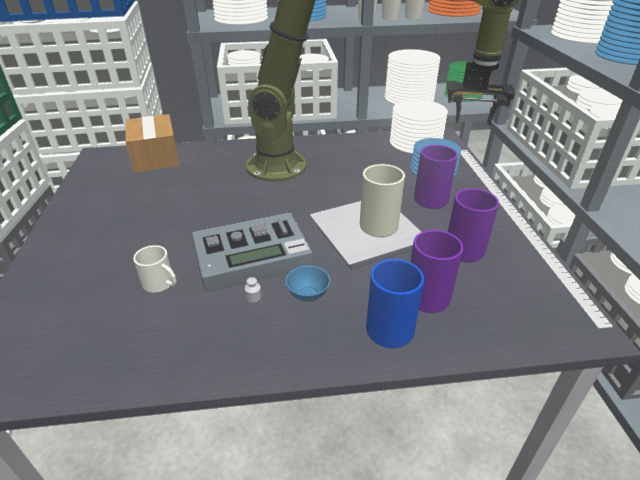

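View pics/side0.png

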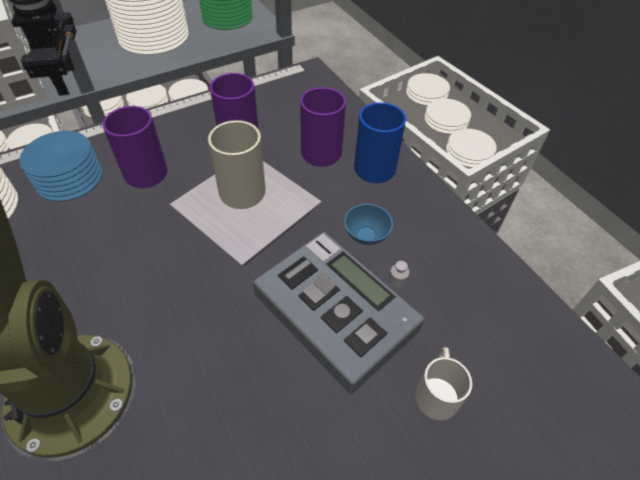

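The scene and side views both show the console row, from the platform end: long key (side px 298,272), rocker (319,291), round (342,312), square (366,335). The cream canister stands on the platform at (238,165). The blue and purple ones are decoys.

```bash
cat > h.py <<'E'
import numpy as np,cv2
def ray(im,p,z,T=None):
    T=im['T'] if T is None else T
    d=np.array([(p[0]-im['cx'])/im['fx'],(p[1]-im['cy'])/im['fy'],1]);d=T[:3,:3]@d
    return T[:3,3]+d*(z-T[2,3])/d[2]
E
python3 - <<'E'
from h import *
im=dict(np.load('pics/side0.npz'))
px=im['pixels'];g=px.max(2)
x0,y0,x1,y1=230,220,440,390
m=(g<45).astype(np.uint8)
n,l,st,c=cv2.connectedComponentsWithStats(m)
for i in range(1,n):
    if 80<st[i,4]<3000 and x0<c[i][0]<x1 and y0<c[i][1]<y1:
        r=cv2.minAreaRect(cv2.findContours((l==i).astype(np.uint8),0,2)[0][0])
        print(np.round(c[i]),st[i,4],np.round(r[0]),np.round(r[1]),np.round(ray(im,r[0],.061),3))
cv2.imwrite('pics/crop.png',cv2.resize(px[y0:y1,x0:x1,::-1],None,fx=3.8,fy=3.5,interpolation=2)[:600,:800])
for n,p,z in [('can top',(237,137),.211),('corner far left',(325,236),.055),('corner nearleft',(256,290),.055),('near right',(351,373),.055),('far right',(421,318),.055)]:
    print(n,np.round(ray(im,p,z),3))
E
```

```text
can top [0.475 0.265 0.211]
corner far left [0.57  0.052 0.055]
corner nearleft [ 0.381 -0.     0.055]
near right [ 0.455 -0.238  0.055]
far right [ 0.631 -0.21   0.055]
```

View pics/crop.png

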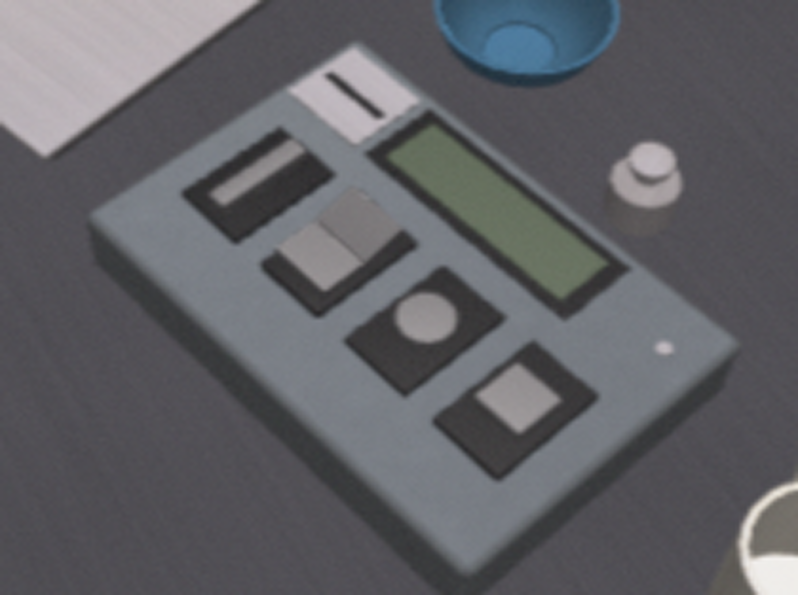

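The crop confirms it: long (258,172), rocker (340,240) with its far half raised, round (427,317) and square (517,397), all in crop px. Next I fit the console pose.

```bash
cat >> h.py <<'E'
def fit(L,W):
    L=np.array(L)[:,:2];W=np.array(W)[:,:2];a=L-L.mean(0);b=W-W.mean(0)
    th=np.arctan2((a[:,0]*b[:,1]-a[:,1]*b[:,0]).sum(),(a*b).sum())
    R=np.array([[np.cos(th),-np.sin(th)],[np.sin(th),np.cos(th)]]);t=W.mean(0)-R@L.mean(0)
    return th,R,t,np.linalg.norm(L@R.T+t-W,axis=1)
E
python3 - <<'E'
from h import *
from bench import ctrl
from scipy.spatial.transform import Rotation as Ro
im=dict(np.load('pics/side0.npz'))
P=[((258,172),.072,(-.018,.096)),((427,317),.072,(-.018,-.032)),((517,397),.072,(-.018,-.096)),
((357,42),.055,(.1,.145)),((90,215),.055,(-.1,.145)),((470,575),.055,(-.1,-.145)),((738,345),.055,(.1,-.145))]
W=[ray(im,(230+p[0]/3.8,220+p[1]/3.5),z) for p,z,_ in P]
th,R,t,e=fit([p[2] for p in P],W);print(th,t,np.round(e*1000,1))
for n,l in dict(long=(-.018,.096),rock=(0.002,.032),round=(-.018,-.032)).items():print(n,R@l+t)
s=ctrl.get_state();print(Ro.from_rotvec(s['tool_rot']).as_matrix().round(3))
im=dict(np.load('pics/scene0.npz'))
print('scene check',[ray(im,p,.072).round(3) for p in [(237,236),(282,228)]])
for n,p in dict(p1=(437,155),p2=(475,200),blue=(396,275),p3=(437,247)).items(): print(n,ray(im,p,.17).round(3))
E
```

```text
0.22248055300343178 [ 0.51120099 -0.09641306] [0.2 1.2 1.6 5.3 4.7 3.7 5. ]
long [ 0.47246226 -0.00675085]
rock [ 0.5060909  -0.06476046]
round [ 0.50070542 -0.13159605]
[[-0.948  0.319 -0.   ]
 [ 0.319  0.948 -0.002]
 [-0.    -0.002 -1.   ]]
scene check [array([ 0.507, -0.123,  0.072]), array([ 0.486, -0.002,  0.072])]
p1 [0.31  0.478 0.17 ]
p2 [0.562 0.494 0.17 ]
blue [0.816 0.221 0.17 ]
p3 [0.737 0.335 0.17 ]
```

```bash
python3 -m crank '[[[0,0,-30,0,1],[0,0,-30,0,1],[0,0,-20,0,1],[-20,-22,0,0,1],[-20,-22,0,0,1],[-20,-22,0,0,1],[-20,-22,0,0,1],[-20,-22,0,0,1],[-20,-22,0,0,1],[-20,-22,0,0,1]]]' 20
python3 -m crank '[[[-20,-22,0,0,1],[-20,-22,0,0,1],[-20,-22,0,0,1],[-20,-22,0,0,1],[-20,-22,0,0,1],[-20,-22,0,0,1],[-20,-22,0,0,1],[-20,-22,0,0,1],[-20,-22,0,0,1],[-20,-22,0,0,1]]]'
```

```text
time: 0.93
position: [0.2913, 0.4238, 0.3021]
tool_rot: [-0.508, -3.1, 0.001]
ft_force: [0.4, 0.1, 0.3]
grip_width: 0.325
grip_force: 0.0
time: 1.77
position: [0.4105, 0.1515, 0.3023]
tool_rot: [-0.508, -3.1, -0.0]
ft_force: [0.5, -0.2, 0.3]
grip_width: 0.008
grip_force: 0.0
```

```bash
python3 -m crank '[[[-20,-22,0,0,1],[-20,-22,0,0,1],[-20,-22,0,0,1],[-20,-22,0,0,1],[-20,-22,0,0,1],[-20,-22,0,0,1],[-20,-22,0,0,1]]]'
python3 -m crank '[[[0,0,0,-0.091,1],[0,0,0,-0.091,1],[0,0,0,-0.091,1],[0,0,0,-0.091,1],[0,0,0,-0.091,1],[0,0,0,-0.091,1],[0,0,20,0,1],[0,0,20,0,1],[0,0,20,0,1],[0,0,0,0,1]]]'
python3 - <<'E'
from bench import ctrl,get_image
import cv2,numpy as np
from scipy.spatial.transform import Rotation as Ro
s=ctrl.get_state();im=get_image('wrist');R=Ro.from_rotvec(s['tool_rot']).as_matrix()
T=np.eye(4);T[:3,:3]=R;T[:3,3]=s['position'];im['T']=T@im['T_tool_cam']
np.savez('pics/w1.npz',**im);cv2.imwrite('pics/w1.png',im['pixels'][:,:,::-1]);print(s['position'],R.round(3),s['joint_positions'])
E
```

```text
time: 2.35
position: [0.4939, -0.039, 0.3024]
tool_rot: [-0.508, -3.1, -0.0]
ft_force: [-0.9, -0.4, -0.0]
grip_width: 0.006
grip_force: 0.0
time: 3.18
position: [0.4912, -0.0374, 0.2387]
tool_rot: [0.346, -3.115, 0.0]
ft_force: [-1.0, 0.7, 0.3]
grip_width: 0.006
grip_force: 0.0
[ 0.49117933 -0.03743895  0.23868773] [[-0.976 -0.219 -0.007]
 [-0.219  0.976 -0.001]
 [ 0.007  0.001 -1.   ]] [-0.66228468 -0.04648591  0.67013439  1.82163572  0.03039237  1.36341629
  1.79292259]
```

View pics/w1.png

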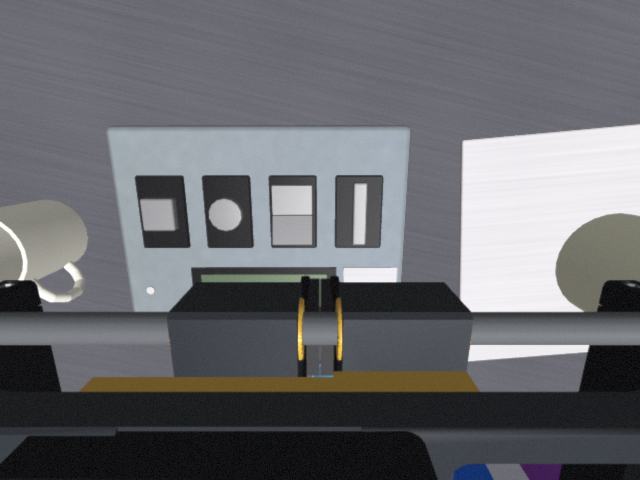

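The wrist view shows square (158,215), round (225,214), rocker fold (293,215) and long key (360,213).

```bash
cat > fitw.py <<'E'
from h import *
im=dict(np.load('pics/w1.npz'))
P=[((225,214.5),.072,(-.018,-.032)),((360,213.5),.072,(-.018,.096)),((293,215),.073,(-.018,.032)),((158,215),.072,(-.018,-.096))]
# plate corners TL TR BL BR of long and of round plate (z=.061): picture top is console -x
for c,pts in ((.096,[(336,176),(382,176),(335,248),(381,248)]),(-.032,[(203,176),(250,176),(206,248),(253,248)])):
    for p,(dx,dy) in zip(pts,[(-.036,-.023),(-.036,.023),(.036,-.023),(.036,.023)]): P.append((p,.061,(-.018+dx,c+dy)))
W=[ray(im,p,z) for p,z,_ in P]
th,R,t,e=fit([p[2] for p in P],W);print('yaw',th,'t',t,np.round(e*1000,1))
TR=im['T']@np.linalg.inv(im['T_tool_cam'])
from bench import ctrl
s=ctrl.get_state()
from scipy.spatial.transform import Rotation as Ro
Rt=Ro.from_rotvec(s['tool_rot']).as_matrix()
print('tool x yaw-180', np.arctan2(-Rt[1,0],-Rt[0,0]))
for n,l in dict(rock=(0.002,.032),round=(-.018,-.032),long=(-.018,.096)).items():
    g=np.r_[R@l+t,.08];d=(g-s['position'])*1000;print(n,g.round(4),'tool mm to z=.08:',(Rt.T@d).round(1))
E
python3 fitw.py
```

```text
yaw 0.22159927819652095 t [ 0.51094034 -0.09150046] [0.3 1.2 0.5 0.4 0.6 2.  0.2 0.4 1.7 0.7 1.5 0.3]
tool x yaw-180 0.2211975291642715
rock [ 0.5059 -0.0598  0.08  ] tool mm to z=.08: [ -9.  -24.8 160.8]
round [ 0.5004 -0.1267  0.08  ] tool mm to z=.08: [ 10.9 -88.9 160.8]
long [ 0.4723 -0.0018  0.08  ] tool mm to z=.08: [ 11.   39.1 160.9]
```

```bash
python3 -m crank '[[[-5,-12,0,0,1],[-5,-13,0,0,1],[0,0,30,0,1],[0,0,30,0,1],[0,0,30,0,1],[0,0,30,0,1],[0,0,15,0,1],[0,0,0,0,1],[0,0,0,0,1]]]'
python3 fitw.py
python3 - <<'E'
from bench import get_image
import cv2
for n in ['side']:
    p=get_image(n)['pixels'][200:390,220:440,::-1];cv2.imwrite('pics/s1.png',cv2.resize(p,None,fx=3,fy=3,interpolation=2))
E
```

```text
time: 3.98
position: [0.5096, -0.0598, 0.1083]
tool_rot: [-0.347, 3.122, -0.001]
ft_force: [-0.3, 0.4, 0.2]
grip_width: 0.001
grip_force: 0.0
yaw 0.22159927819652095 t [ 0.51094034 -0.09150046] [0.3 1.2 0.5 0.4 0.6 2.  0.2 0.4 1.7 0.7 1.5 0.3]
tool x yaw-180 0.2213152673012376
rock [ 0.5059 -0.0598  0.08  ] tool mm to z=.08: [ 3.6  0.8 28.3]
round [ 0.5004 -0.1267  0.08  ] tool mm to z=.08: [ 23.6 -63.2  28.4]
long [ 0.4723 -0.0018  0.08  ] tool mm to z=.08: [23.7 64.8 28.3]
```

View pics/s1.png

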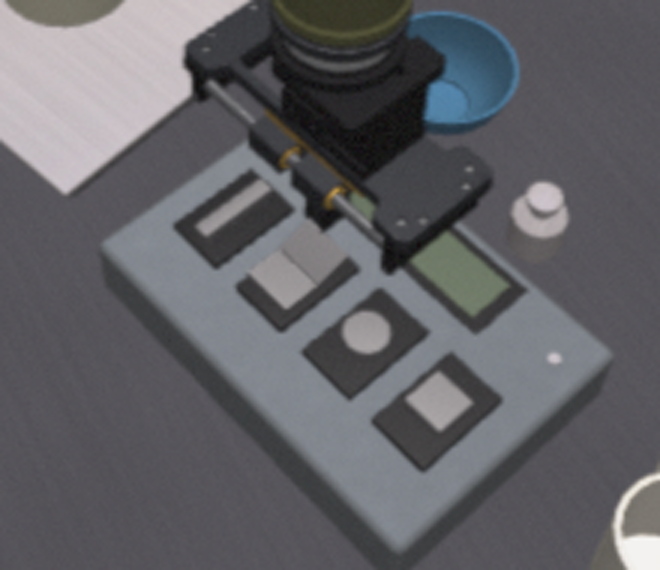

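The closed fingertips hang over the rocker's far half, at crop px (320,215). I press down in stages.

```bash
python3 -m crank '[[[2,0,8,0,1],[0,0,8,0,1],[0,0,5,0,1],[0,0,4,0,1],[0,0,0,0,1],[0,0,0,0,1]]]'
python3 -m crank '[[[0,0,3,0,1],[0,0,3,0,1],[0,0,2,0,1],[0,0,0,0,1],[0,0,0,0,1]]]'
```

```text
time: 4.53
position: [0.5071, -0.0602, 0.0824]
tool_rot: [0.347, -3.122, 0.0]
ft_force: [0.1, -1.0, -0.7]
grip_width: 0.004
grip_force: 0.0
time: 4.95
position: [0.5074, -0.0601, 0.0746]
tool_rot: [-0.347, 3.122, -0.0]
ft_force: [1.6, -0.6, 2.4]
grip_width: 0.008
grip_force: 0.8
```

```bash
python3 -m crank '[[[0,0,1,0,1],[0,0,1,0,1],[0,0,0,0,1],[0,0,0,0,1],[0,0,0,0,1]]]'
```

```text
time: 5.37
position: [0.5074, -0.0601, 0.0734]
tool_rot: [-0.347, 3.122, 0.001]
ft_force: [-0.7, 0.5, 8.3]
grip_width: 0.004
grip_force: 4.1
```

The force stepped up to 8 N at z = 73 mm, so the rocker is on its stop. I lift and move over to the round key.

```bash
python3 -m crank '[[[0,0,-10,0,1],[0,0,-15,0,1],[0,0,-10,0,1],[11,-31,0,0,1],[11,-31,0,0,1],[0,0,0,0,1],[0,0,0,0,1],[0,0,0,0,1]]]'
python3 fitw.py
python3 - <<'E'
from bench import get_image
import cv2
p=get_image('side')['pixels'][200:390,220:440,::-1];cv2.imwrite('pics/s2.png',cv2.resize(p,None,fx=3,fy=3,interpolation=2))
E
```

```text
time: 6.03
position: [0.499, -0.125, 0.1075]
tool_rot: [0.346, -3.122, -0.001]
ft_force: [0.4, -0.5, 0.3]
grip_width: 0.008
grip_force: 0.0
yaw 0.22159927819652095 t [ 0.51094034 -0.09150046] [0.3 1.2 0.5 0.4 0.6 2.  0.2 0.4 1.7 0.7 1.5 0.3]
tool x yaw-180 0.22078464881592513
rock [ 0.5059 -0.0598  0.08  ] tool mm to z=.08: [-20.9  62.1  27.6]
round [ 0.5004 -0.1267  0.08  ] tool mm to z=.08: [-1.  -2.  27.5]
long [ 0.4723 -0.0018  0.08  ] tool mm to z=.08: [ -0.9 126.   27.6]
```

View pics/s2.png

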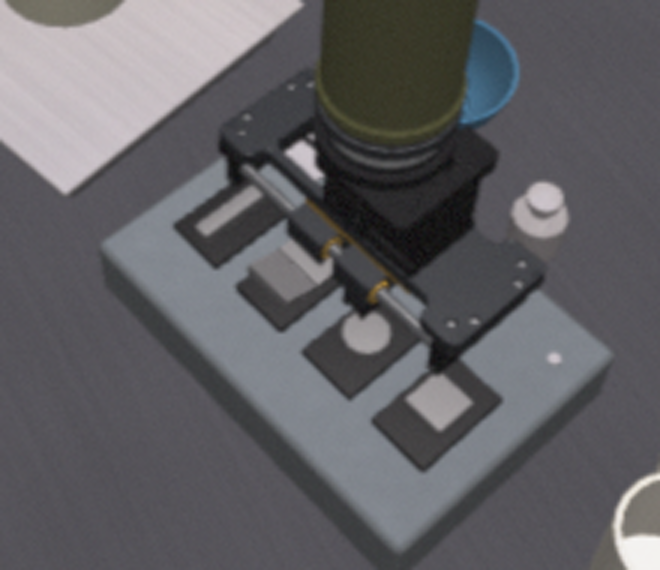

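The rocker is over, with its near half now standing up at (275,270), and the fingertips are above the round key (365,330). I press it.

```bash
python3 -m crank '[[[-1,-2,10,0,1],[0,0,10,0,1],[0,0,7,0,1],[0,0,4,0,1],[0,0,3,0,1],[0,0,2,0,1],[0,0,2,0,1],[0,0,2,0,1],[0,0,0,0,1],[0,0,0,0,1]]]'
python3 -m crank '[[[0,0,1,0,1],[0,0,1,0,1],[0,0,0,0,1],[0,0,0,0,1],[0,0,0,0,1]]]'
```

```text
time: 6.92
position: [0.5011, -0.1274, 0.0677]
tool_rot: [-0.346, 3.121, -0.001]
ft_force: [0.6, 0.1, -0.1]
grip_width: 0.001
grip_force: 0.0
time: 7.33
position: [0.5013, -0.1274, 0.0663]
tool_rot: [-0.346, 3.121, 0.0]
ft_force: [-1.6, -0.1, 4.9]
grip_width: 0.002
grip_force: 2.7
```

```bash
python3 -m crank '[[[0,0,1,0,1],[0,0,0.5,0,1],[0,0,0,0,1],[0,0,0,0,1]]]'
python3 -m crank '[[[0,0,-12,0,1],[0,0,-15,0,1],[0,0,-15,0,1],[0,25,0,0,1],[0,26,0,0,1],[0,26,0,0,1],[0,26,0,0,1],[0,25,0,0,1],[0,0,0,0,1],[0,0,0,0,1]]]'
python3 fitw.py
python3 - <<'E'
from bench import get_image
import cv2
p=get_image('side')['pixels'][200:390,220:440,::-1];cv2.imwrite('pics/s3.png',cv2.resize(p,None,fx=3,fy=3,interpolation=2))
E
```

```text
time: 7.67
position: [0.5013, -0.1274, 0.0661]
tool_rot: [-0.346, 3.121, 0.002]
ft_force: [-6.0, 1.1, 15.8]
grip_width: 0.003
grip_force: 8.2
time: 8.5
position: [0.4727, -0.001, 0.1064]
tool_rot: [-0.352, 3.121, 0.0]
ft_force: [-0.4, -1.1, -0.0]
grip_width: 0.006
grip_force: 0.0
yaw 0.22159927819652095 t [ 0.51094034 -0.09150046] [0.3 1.2 0.5 0.4 0.6 2.  0.2 0.4 1.7 0.7 1.5 0.3]
tool x yaw-180 0.22463382455939365
rock [ 0.5059 -0.0598  0.08  ] tool mm to z=.08: [-19.2 -64.7  26.4]
round [ 0.5004 -0.1267  0.08  ] tool mm to z=.08: [   1.  -128.7   26.4]
long [ 0.4723 -0.0018  0.08  ] tool mm to z=.08: [ 0.6 -0.7 26.4]
```

View pics/s3.png

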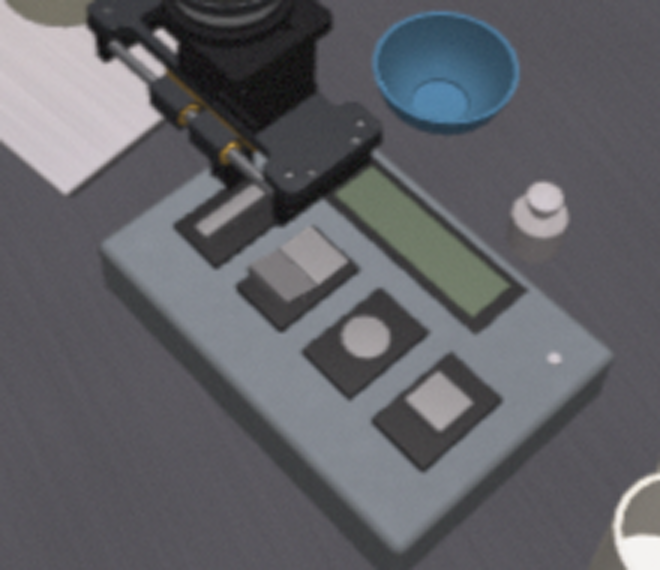

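The rocker's near half is up, the round key's centre has dropped to (366,337) and so it is in, and the fingertips are over the long key. I press it and hold.

```bash
python3 -m crank '[[[0,-1,10,0,1],[0,0,10,0,1],[0,0,7,0,1],[0,0,4,0,1],[0,0,3,0,1],[0,0,2,0,1],[0,0,2,0,1],[0,0,1.5,0,1],[0,0,1,0,1],[0,0,0,0,1]]]'
python3 -m crank '[[[0,0,0.5,0,1],[0,0,0.5,0,1],[0,0,0,0,1],[0,0,0,0,1]]]'
```

```text
time: 9.38
position: [0.4728, -0.0038, 0.0663]
tool_rot: [0.346, -3.122, -0.0]
ft_force: [-4.2, -0.9, 8.5]
grip_width: 0.003
grip_force: 4.1
time: 9.72
position: [0.4728, -0.0037, 0.0662]
tool_rot: [0.346, -3.122, -0.001]
ft_force: [-7.1, -2.9, 16.6]
grip_width: 0.003
grip_force: 8.0
```

```bash
python3 -m crank '[[[0,0,0,0,1],[0,0,0,0,1],[0,0,0,0,1],[0,0,0,0,1],[0,0,0,0,1],[0,0,0,0,1],[0,0,0,0,1],[0,0,0,0,1],[0,0,0,0,1],[0,0,0,0,1]]]'
python3 -m crank '[[[0,0,0,0,1],[0,0,0,0,1],[0,0,0,0,1],[0,0,-10,0,1],[0,0,-20,0,1],[0,0,-30,0,1],[0,0,-40,0,1],[0,0,-40,0,1],[0,0,-40,0,1],[0,0,0,0,1]]]'
python3 - <<'E'
from bench import get_image
import cv2
cv2.imwrite('pics/s4.png',cv2.resize(get_image('side')['pixels'][100:430,160:480,::-1],None,fx=1.8,fy=1.8,interpolation=2))
E
```

```text
time: 10.55
position: [0.4728, -0.0037, 0.0662]
tool_rot: [0.346, -3.122, -0.001]
ft_force: [-7.0, -2.1, 15.2]
grip_width: 0.003
grip_force: 7.9
time: 11.38
position: [0.4776, -0.0027, 0.2528]
tool_rot: [-0.345, 3.108, 0.005]
ft_force: [1.3, 0.8, -0.4]
grip_width: 0.006
grip_force: 0.0
```

View pics/s4.png

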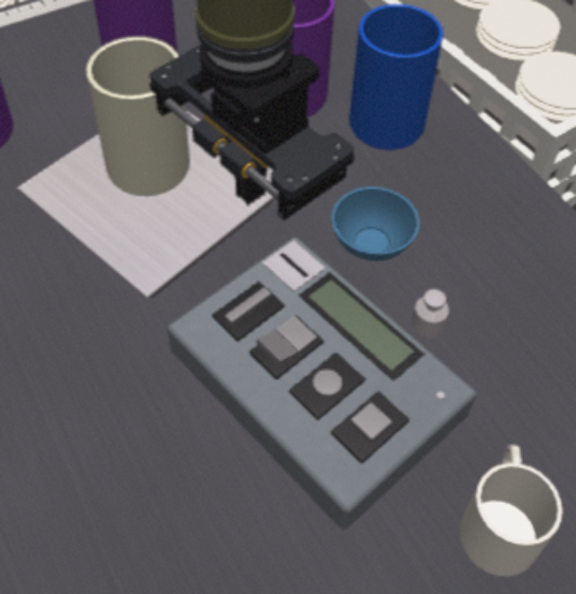

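The rocker is on (287,340), the round key is in (327,383), the long key (250,308) is up, and nothing else has moved. I hand it in.

```bash
python3 -m crank '[[[0,0,0,0,1],[0,0,0,0,1],[0,0,0,0,1],[0,0,0,0,1]]]'; python3 -c "
from bench import job
print(job.close_job())"
```

```text
time: 11.77
position: [0.4721, -0.0033, 0.2431]
tool_rot: [0.347, -3.12, 0.001]
ft_force: [-0.8, -0.6, -0.0]
grip_width: 0.003
grip_force: 0.0
the job is handed in; nothing more can be done
None
```

The job is handed in at about 12 s: rocker tipped on, round key in, long key held for over a second and released, square key and everything else left untouched; the hand-in returned no verdict.

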